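# Reset the fuel cut-off behind the push-latch flap

### The job

Press the blue fuel flap on the grey wing panel so that it pops open, then press the red reset button inside the bay fully down and let it come back. Then push the flap shut and press it home so that it latches flush, and take your hand away. Only press and push with the fingertips: do not pick up or shift any of the loose things on the panel or the bench.

Things in the scene. Friction and masses are not known exactly. Their poses are not given: they have to be found in the camera images.
- panel: fixed primer-grey section of a car's rear wing, 360 mm (its x) by 320 mm (its y); flat top skin 115 mm above the bench. Origin on the bench under its centre, z up. In mid-top is a bay, 144 (x) by 156 (y) mm, 55 mm deep, covered by the blue flap. In the bay, by the free edge, two grey latch posts (y 52 to 76 mm, x within 17 mm), tops 15 mm below the skin
- flap (a joint): angle of the blue fuel flap, rad: 0 latched, flush; 1.7 fully open, leaning 7 deg outwards past vertical; -0.046 pressed in to its stop. Push-push latch: press to the stop, 6 mm below flush at the free edge, let go: a damped spring opens it fully in about 2 s. Shut: push it over from its outer (hinge) side, press to the stop again, let go: it catches, flush. Yet another full press reopens it
- flap_press (a point): white dot on the flap's outer face, the place to press, on its centre line 122 mm from the hinge line; moves with the flap. Flap 136 mm along the hinge, 150 mm from hinge to free edge, 5 mm thick; a steel striker stands 30 mm out of its inner side by the free edge. Pressing takes about 3 N here, 5 N at mid-flap; pushing it over 1 to 5 N. A press short of the stop does not work the latch
- flap_hinge (a point): fixed point on the hinge line, half-way along it, at the height of the top skin (115 mm above the bench). The hinge line runs along the panel's x, at panel y = -75 mm; the shut flap reaches from it to its free edge at panel y = +75 mm
- reset (a joint): travel of the red reset button, m: 0 = out, 0.006 = fully down (spring, 4.5 N fully down; returns when let go)
- reset_top (a point): centre of the top of the red reset button, 30 mm across, on a grey housing on the bay's floor; it is pressed straight down. It is under the flap while that is shut; its place in the bay varies
- fuel_cap: loose black fuel cap, a disc 56 mm across and 27 mm high, standing on the panel's top skin at its -x end; leave it alone; origin under its centre
- tape: loose yellow roll of tape, 80 mm across, 24 mm high, lying on the panel's top skin at its +x end; leave it alone; origin under its centre
- primer_can: loose white spray can with a red cap, 66 mm across, 170 mm high, on the bench; leave it alone; origin under its centre
- clip_jar: loose glass jar with a black lid, 68 mm across, 85 mm high, on the bench; leave it alone; origin under its centre
- sanding_block: loose cork sanding block, 110 x 60 x 35 mm, on the bench; leave it alone; origin under its centre
- screwdriver: loose screwdriver lying on the bench; leave it alone
- trim_ring: loose polished hub cap, 110 mm across, 26 mm high, on the bench; leave it alone; origin under its centre

How it is judged:
On the way, in this order (a step that is already met when the one before it is completed fails the run):
1. the flap has popped open (value of joint flap above 1.2 rad), for 0.2 s.
2. the reset button is fully down while the flap is open (value of joint reset above 0.0045 m and value of joint flap above 0.8 rad), for 0.05 s.
3. the flap is back flush, after the button has come up (value of joint flap between -0.025 and 0.025 rad and value of joint reset below 0.0015 m), for 0.1 s.
At the end, for the whole second after the job is handed in: the flap is latched, within 0.025 rad (about 3 mm at its free edge) of flush and at rest, and the reset button is out (within 1.5 mm) (all of step 3 and velocity of joint flap between -0.05 and 0.05 rad/s); the robot touches nothing.
It fails at once if a loose thing on the panel (fuel cap, tape) is shifted by more than 20 mm or picked up (distance of any of fuel_cap, tape from where it was at the start of the episode above 0.02 m).
It fails at once if a loose thing on the bench is shifted by more than 20 mm or picked up (distance of any of primer_can, clip_jar, sanding_block, screwdriver, trim_ring from where it was at the start of the episode above 0.02 m).
It also fails if it takes over 64 s, if anything falls off the work surface, if the arm or the gripper's body presses on something with over 40 N, if the wrist force passes 120 N, or if a joint passes its speed limit or range.

### The arm

A 6-joint arm with a two-finger parallel gripper is mounted at the origin on the work surface. World frame = base frame: x ahead of the robot, y to its left, z up, the work surface at z = 0. Lengths are in m, angles in rad, forces in N, time in s.
With the tool pointing down it reaches from about 0.325 to 0.775 m from the base axis. Payload 5.5 kg.
Tool frame: the origin (TCP) lies between the finger pads; the fingertips stand 8 mm ahead of it and the grasp point (between the pads) lies 11 mm behind it (tcp_to_tips is the distance from the TCP to the fingertips, in m); z points along the fingers, y is the direction in which the jaws open and shut (so a half turn about z gives the same grasp; the last joint's range is limited). The gripper opens to 88 mm and grips with 3 to 60 N. Pads are 20 mm wide; open, the fingers measure 115 mm over their backs; the gripper's body (75 mm by 178 mm) begins 61 mm behind the grasp point.
Start: joints at [1.22, 0.091, 1.231, -0, 1.82, -0.057], TCP at [0.174, 0.574, 0.231] pointing down, gripper open.
Joint ranges: [-2.87, 2.87], [-0.86, 2.18], [0.17, 2.46], [-1.51, 4.65], [0.06, 2.69], [-2.65, 2.65]. Speed limits (rad/s): [2.57, 2.57, 3.01, 3.14, 3.14, 3.14].

### API

Orientations are given as a unit quaternion [w, x, y, z].
In Python, from bench import * gives the robot as it stands. Calls block until the motion is done:
- move_to(position, orientation): joint-space move of the TCP to a pose.
- move_l(position, speed=0.15, orientation=None): straight line of the TCP; orientation=None keeps the orientation; speed is the mean speed in m/s.
- movej(angles): joint-space move.
- gripper_open() and close(): open the fingers fully, or close them until they stop; the grip force is fixed at half the most.
- hold(seconds).
- inverse_kinematics(position, orientation): joint angles nearest the present ones, or None.
- state(): the state.
- get_image(name): name is "side" or "top"; returns a dict with "frame" (400x640x3 uint8, blue, green, red), "depth" (400x640 float32, m along the optical axis (not along the pixel's ray), 0 where there is no reading), "camera_matrix" (3x3 intrinsics, pixels), "view" (4x4, takes a point from world to camera coordinates). Camera axes: x right, y up, looking along -z (the intrinsics and any distortion apply to the point x, -y, -z); pixel columns grow to the right and rows downward; lengths in m; the calibration is good to about 2 mm. A picture is of the moment at which its call begins.
A pose or a line that the arm cannot do raises IKError and nothing moves.
- job_done(): hands the job in, once; it reports no verdict.
The state is a dict: "time": time; "joint_pos": joint angles; "dq": joint speeds; "joint_torque": joint torques, N m; "ee_pos": TCP position; "ee_rot": TCP orientation; "ft_force": force on the tool from outside, world axes, zero at the start; "moment": the same for the moment, N m; "finger_gap": finger opening in m.
Only numpy, scipy, OpenCV 4.12 (cv2) and the standard library are available. Lean on these libraries where they do the work, as an engineer would, in place of code of your own. Each camera call takes 0.05 s, during which the arm holds its last target.

## Working session

There is one attempt and no reset: what is moved stays moved. The work goes in short steps, each a Python script; the robot and the scene stay as the last script left them, time stands still between calls to the robot, and variables do not carry over. Pictures are saved under pics/ and viewed, and the job is handed in when it is done.

```bash
mkdir -p pics; cat > h.py <<'E'
from bench import *
import numpy as np, cv2
def grab(n,tag):
    im=get_image(n); cv2.imwrite(f'pics/{tag}.png',im['frame']); np.savez(f'pics/{tag}.npz',**im); return im
def ray(im,u,v):
    K=im['camera_matrix'];V=im['view']
    d=np.linalg.inv(K)@np.array([u,v,1.]); d=np.array([d[0],-d[1],-d[2]])
    R=V[:3,:3];t=V[:3,3]
    return -R.T@t, R.T@d
def onz(im,u,v,z):
    o,d=ray(im,u,v); return o+d*(z-o[2])/d[2]
def atd(im,u,v):
    o,d=ray(im,u,v); return o+d*im['depth'][int(round(v)),int(round(u))]
E
python3 - <<'E'
from h import *
for n in ('top','side'):
    im=grab(n,n+'0'); print(n,im['frame'].shape, ray(im,320,200))
s=state(); print(s['time'],s['ee_rot'],s['finger_gap'],s['ft_force'])
E
```

```text
top (400, 640, 3) (array([0.30434263, 0.01321382, 1.10328628]), array([ 0.19832037, -0.01147782, -0.98008329]))
side (400, 640, 3) (array([ 0.1089169 , -0.74149576,  0.64677396]), array([ 0.42405201,  0.73461142, -0.52976444]))
0.1 [-1.90948209e-04  1.46354708e-01  9.89231793e-01 -8.49824346e-04] 0.08815336475930625 [-1.17655964 -0.89885269 -0.13718613]
```

View pics/top0.png

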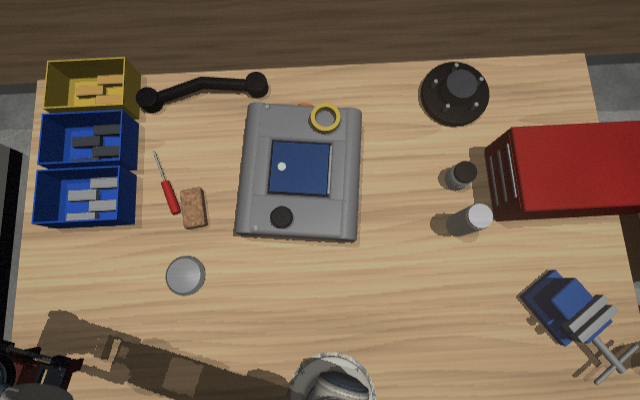

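View pics/side0.png

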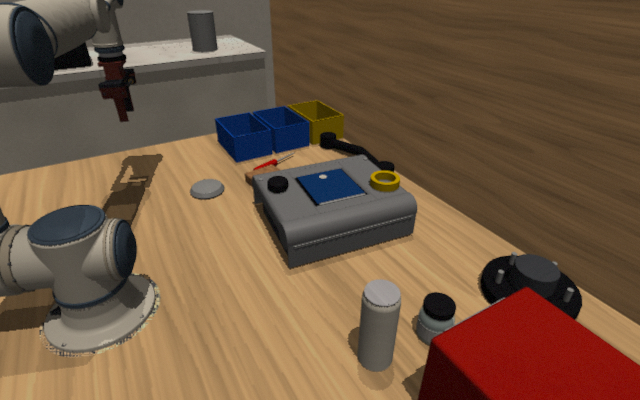

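The top view shows the blue flap at about (268–330, 140–195) with the white dot at (282,167). The free edge is towards world +y and the hinge towards −y, with the cap at (281,217) and the tape at (325,117). Next I'll measure these.

```bash
python3 - <<'E'
from h import *
def load(t): return dict(np.load(f'pics/{t}.npz'))
im=load('top0'); f=im['frame']; hsv=cv2.cvtColor(f,cv2.COLOR_BGR2HSV)
m=cv2.inRange(hsv,(100,120,40),(125,255,255)); m[:, :240]=0; m[:,360:]=0; m[:100]=0;m[260:]=0
cs,_=cv2.findContours(m,cv2.RETR_EXTERNAL,cv2.CHAIN_APPROX_NONE); c=max(cs,key=cv2.contourArea)
r=cv2.minAreaRect(c); b=cv2.boxPoints(r)
P=[onz(im,u+0,v+0,.115) for u,v in b]
for q,p in zip(b,P): print(q,p[:2].round(4))
print('centre',np.mean(P,0), [np.linalg.norm(P[i]-P[(i+1)%4]) for i in range(4)])
w=cv2.inRange(hsv,(0,0,150),(180,90,255)); roi=np.zeros_like(w); roi[155:180,270:295]=1
ys,xs=np.nonzero(w*roi); print('dot',xs.mean(),ys.mean(),onz(im,xs.mean(),ys.mean(),.115))
print('depth at flap', atd(im,305,170), 'skin',atd(im,255,170))
for n,u,v,z in (('cap',281,217,.142),('tape',325,117,.139)): print(n,onz(im,u,v,z))
# tape in more detail
s=load('side0'); hs=cv2.cvtColor(s['frame'],cv2.COLOR_BGR2HSV)
w=cv2.inRange(hs,(0,0,150),(180,90,255)); roi=np.zeros_like(w); roi[170:183,312:332]=1
ys,xs=np.nonzero(w*roi); print('dot side',xs.mean(),ys.mean(),onz(s,xs.mean(),ys.mean(),.115))
for q,p in (('flapL',(268,195)),('edge panel corner',(235,235))): print(q,onz(im,*p,.115))
E
```

```text
[268.89206 190.78133] [0.5358 0.1323]
[271.9058  141.05489] [0.6708 0.1205]
[328.51602 144.48582] [ 0.653  -0.0291]
[325.5023  194.21227] [ 0.5188 -0.0134]
centre [0.59457817 0.05256912 0.115     ] [np.float64(0.1354773119514298), np.float64(0.15060141680492264), np.float64(0.13515325388337165), np.float64(0.14661556078099722)]
dot 281.26 166.16 [0.60015898 0.09804792 0.115     ]
depth at flap [0.58643274 0.03643994 0.11473091] skin [0.5945575  0.16754306 0.11127973]
cap [0.46116241 0.10088367 0.142     ]
tape [ 0.72077085 -0.02330646  0.139     ]
dot side 322.29411764705884 176.11764705882354 [0.60397511 0.10340671 0.115     ]
flapL [0.52475626 0.13486633 0.115     ]
edge panel corner [0.42591903 0.2209597  0.115     ]
```

```bash
cat >> h.py <<'E'
YAW=-0.111; C=np.array([.5950,.0526]); 
XP=np.array([np.cos(YAW),np.sin(YAW)]); YP=np.array([-np.sin(YAW),np.cos(YAW)])
from scipy.spatial.transform import Rotation as Rn
def quat(tilt=0,flip=0):  # tool y along panel x, tool z down; tilt about panel x: + leans the hand towards panel -y? (checked by print)
    ty=np.array([*XP,0])*(-1 if flip else 1); tz=np.array([0,0,-1.]); tx=np.cross(ty,tz)
    R=Rn.from_matrix(np.c_[tx,ty,tz]); R=Rn.from_rotvec(tilt*np.array([*XP,0]))*R
    q=R.as_quat(); return np.array([q[3],*q[:3]]), R.as_matrix()
def tip(px,py,z,tilt=0,flip=0):  # TCP for fingertips at panel px,py, world z
    q,R=quat(tilt,flip); p=np.array([*(C+px*XP+py*YP),z])-R[:,2]*.008
    return p,q
def fz(): return state()['ft_force']
E
python3 - <<'E'
from h import *
for flip in (0,1):
    for a in ((0,.047,.15),(0,.047,.109),(0,-.13,.35),(0,-.13,.22),(0,-.04,.08)):
        j=inverse_kinematics(*tip(*a,flip=flip)); print(flip,a,None if j is None else np.round(j,2))
E
```

```text
0 (0, 0.047, 0.15) [ 0.11  0.11  1.34 -0.    1.69  0.22]
0 (0, 0.047, 0.109) [ 0.11  0.12  1.4  -0.    1.62  0.22]
0 (0, -0.13, 0.35) [-0.19  0.12  0.97 -0.    2.05 -0.08]
0 (0, -0.13, 0.22) [-0.19  0.05  1.28 -0.    1.81 -0.08]
0 (0, -0.04, 0.08) [-0.04  0.08  1.49 -0.    1.57  0.08]
1 (0, 0.047, 0.15) None
1 (0, 0.047, 0.109) None
1 (0, -0.13, 0.35) None
1 (0, -0.13, 0.22) None
1 (0, -0.04, 0.08) None
```

```bash
python3 - <<'E'
from h import *
close()
p,q=tip(0,.047,.20); move_to(p,q)
p,_=tip(0,.047,.122); move_l(p,.15)
f0=fz(); print(state()['time'],f0,state()['finger_gap'])
z=.116
while z>.100:
    p,_=tip(0,.047,z); move_l(p,.02); f=fz()-f0; print(round(z,4),round(state()['ee_pos'][2]-.008,4),f.round(1))
    if f[2]>12: break
    z-=.0015
p,_=tip(0,.09,.16); move_l(p,.25)
p,_=tip(0,.13,.30); move_l(p,.3)
hold(1.2); print(state()['time'])
grab('top','top1'); grab('side','side1')
E
```

```text
4.3833 [0.00437028 0.31482326 0.614897  ] 0.0003577373708777384
0.116 0.1161 [ 0.9 -0.8 -0.7]
0.1145 0.115 [-1.   0.   2.3]
0.113 0.1132 [-0.3 -0.8  2.7]
0.1115 0.1116 [-0.3 -1.1  2.4]
0.11 0.1099 [ 0.2 -1.1  3.4]
0.1085 0.1098 [-1.7 -1.5  8.7]
0.107 0.1097 [-4.3 -1.6 13. ]
8.5917
```

View pics/top1.png

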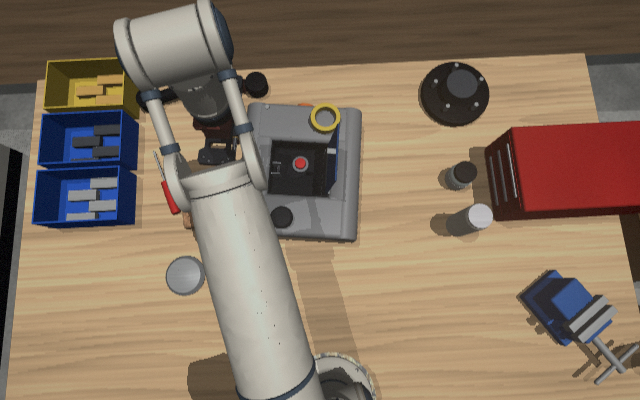

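View pics/side1.png

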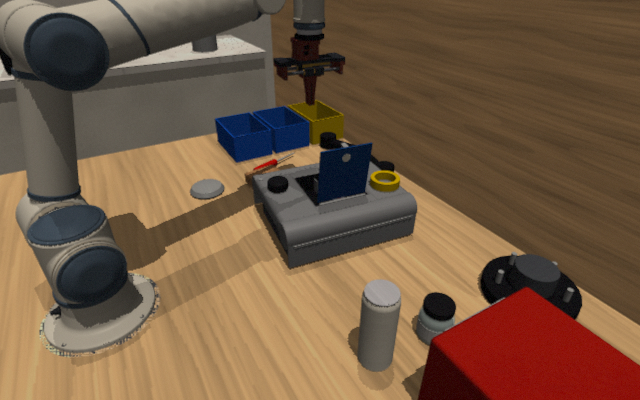

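The flap is open: it stands up at about (345,175) in the side view. The red button shows at about (300,163) in the top view. I'll locate the button from its colour and depth.

```bash
python3 - <<'E'
from h import *
im=dict(np.load('pics/top1.npz')); hsv=cv2.cvtColor(im['frame'],cv2.COLOR_BGR2HSV)
m=cv2.inRange(hsv,(0,130,100),(8,255,255))|cv2.inRange(hsv,(172,130,100),(180,255,255)); k=np.zeros_like(m);k[145:185,280:325]=1;m*=k
ys,xs=np.nonzero(m); u,v=xs.mean(),ys.mean(); d=im['depth'][m>0]; print(len(xs),u,v,xs.min(),xs.max(),ys.min(),ys.max())
o,r=ray(im,u,v); zz=[atd(im,a,b)[2] for a,b in zip(xs,ys)]; print(np.percentile(zz,[5,25,50,75,95]).round(4))
z=np.median(zz); p=onz(im,u,v,z); print(p, 'panel',(p[:2]-C)@XP,(p[:2]-C)@YP)
for a,b in((335,150),(333,165),(322,190)): print(a,b,atd(im,a,b))
E
```

```text
85 299.8235294117647 162.89411764705883 295 305 158 168
[0.0771 0.0793 0.0805 0.0815 0.0831]
[0.61696152 0.05034835 0.08047326] panel 0.022075790385458007 0.0001949296745262905
335 150 [ 0.587385   -0.0365951   0.26184216]
333 165 [ 0.56106937 -0.03142418  0.23317183]
322 190 [ 0.54419551 -0.00607339  0.05464687]
```

```bash
python3 - <<'E'
from h import *
B=(.022,.001)
move_l(tip(*B,.30)[0],.3); move_l(tip(*B,.09)[0],.15)
f0=fz(); z=.0835
while z>.066:
    move_l(tip(*B,z)[0],.03); f=fz()-f0; print(round(z,4),round(state()['ee_pos'][2]-.008,4),f.round(1))
    if f[2]>11: break
    z-=.0015
hold(.2); move_l(tip(*B,.10)[0],.15); grab('top','top2'); 
move_l(tip(*B,.32)[0],.3); print(fz()-f0,state()['time'])
E
```

```text
0.0835 0.0831 [ 0.4 -0.4 -0.7]
0.082 0.0823 [0.1 0.4 0.3]
0.0805 0.0808 [0.1 0.8 1.3]
0.079 0.0792 [0.6 0.2 2. ]
0.0775 0.0777 [ 0.6 -0.1  3. ]
0.076 0.0764 [-0.1  0.2  4.4]
0.0745 0.0762 [-2.2 -0.5  8.4]
0.073 0.0761 [-5.4 -0.2 14. ]
[-0.82970525  0.82465223 -1.14664986] 14.4083
```

```bash
python3 - <<'E'
from h import *
import sys
move_l(tip(0,-.145,.32)[0],.3); move_l(tip(0,-.145,.232)[0],.2)
f0=fz(); H=.010
def go(th,r,sp):
    move_l(tip(0,-.075+r*np.cos(th)-H,.115+r*np.sin(th))[0],sp); f=fz()-f0; print(round(th,2),round(state()['time'],2),f.round(1)); return f
for th in (1.75,1.6,1.45,1.3,1.15,1.0,.85,.7,.55,.4,.3,.2,.12,.06):
    f=go(th,.118,.12)
    if np.linalg.norm(f)>20: print('stop');sys.exit()
grab('side','side3'); grab('top','top3')
E
```

```text
1.75 16.12 [-0.6  0.6  1.4]
1.6 16.42 [-0.3  1.2  0.7]
1.45 16.72 [ 0.2 -0.9 -0.1]
1.3 17.02 [-0.   0.7  0.7]
1.15 17.32 [-1.3 -0.6  0.1]
1.0 17.62 [-0.5  0.1 -0.5]
0.85 17.92 [-1.4  0.2  0. ]
0.7 18.22 [-1.1 -0.1  0.3]
0.55 18.52 [-0.5 -0.4  0.8]
0.4 18.82 [-0.9 -0.3  1.5]
0.3 19.07 [-0.3  0.3  1.7]
0.2 19.32 [0.2 1.  1.8]
0.12 19.57 [0.3 0.2 1.4]
0.06 19.82 [1.  0.6 2.9]
```

View pics/side3.png

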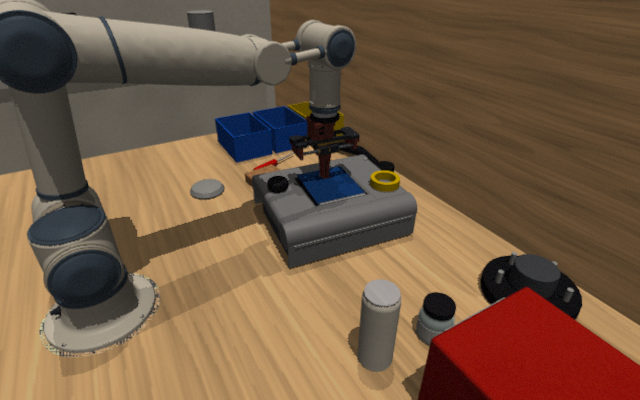

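The side view shows the flap folded almost shut under the fingertip at about (327,178). Next is one press to the stop, then release.

```bash
python3 - <<'E'
from h import *
y=-.075+.118-.010
s=state(); f0=fz(); z=.118
while z>.100:
    move_l(tip(0,y,z)[0],.03); f=fz(); print(round(z,4),round(state()['ee_pos'][2]-.008,4),f.round(1))
    if f[2]>14: break
    z-=.0015
hold(.2); move_l(tip(0,y,.14)[0],.1); move_l(tip(0,.10,.28)[0],.25); move_l(tip(0,.22,.30)[0],.25); hold(.5)
im=grab('top','top4'); grab('side','side4'); print(state()['time'])
for u,v in((282,167),(290,155),(290,180),(305,168),(320,170)): print(atd(im,u,v).round(4))
E
```

```text
0.118 0.1178 [0.1 0.6 2.7]
0.1165 0.1165 [ 1.2 -0.4  2.4]
0.115 0.115 [ 1.  -0.   1.3]
0.1135 0.1134 [ 1.1 -0.5  2.7]
0.112 0.112 [ 1.1 -0.4  2.9]
0.1105 0.1108 [ 1.9 -0.9  5.4]
0.109 0.1105 [-0.8 -0.3  9.7]
0.1075 0.1104 [-2.8 -1.9 13.9]
0.106 0.1102 [-5.7 -1.5 20.5]
24.8917
[0.5981 0.0963 0.114 ]
[0.6306 0.0742 0.1115]
[0.5623 0.0768 0.1121]
[0.5913 0.0361 0.1165]
[ 0.5854 -0.0028  0.1107]
```

View pics/side4.png

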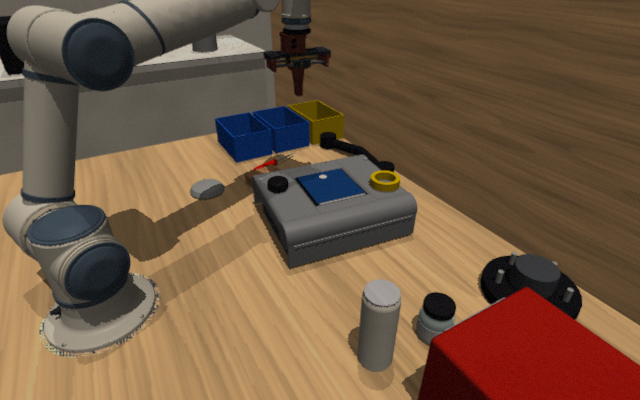

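View pics/top4.png

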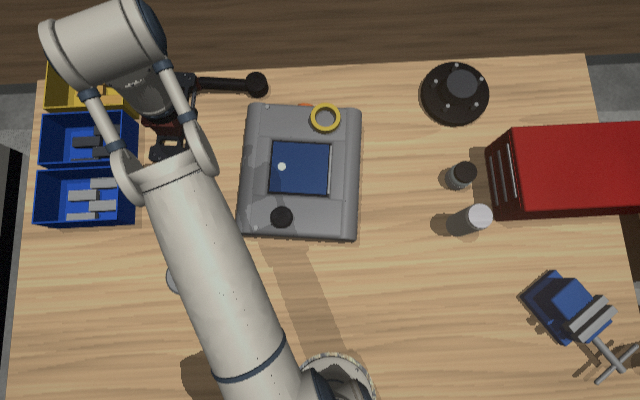

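The flap looks flush in both views and the cap and tape are where they were. The hub cap at about (207,188) in the side view looks different, though, so I'll check it.

```bash
python3 - <<'E'
import cv2,numpy as np
a=[cv2.resize(cv2.imread(f'pics/{t}.png')[165:215,180:290],None,fx=3.6,fy=3.6,interpolation=2) for t in('side0','side1','side3','side4')]
cv2.imwrite('pics/z.png',np.vstack([np.hstack(a[:2]),np.hstack(a[2:])]))
for t in('side0','side4'):
    d=np.load(f'pics/{t}.npz')['depth']; print(d[186:193:3,190:226:5].round(3))
E
```

```text
[[1.297 1.251 1.239 1.241 1.245 1.252 1.255 1.296]
 [1.256 1.232 1.229 1.231 1.232 1.237 1.246 1.278]
 [1.241 1.227 1.221 1.224 1.221 1.231 1.244 1.261]]
[[1.294 1.246 1.248 1.241 1.241 1.249 1.257 1.292]
 [1.246 1.233 1.226 1.229 1.231 1.235 1.25  1.278]
 [1.243 1.224 1.22  1.219 1.224 1.229 1.239 1.258]]
```

View pics/z.png

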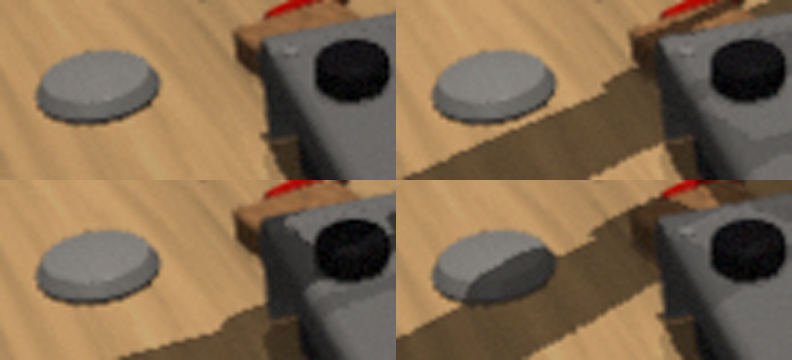

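The zoomed views show only the arm's shadow falling across the hub cap. Its depth readings are unchanged, so it hasn't moved. I'm handing the job in.

```bash
python3 - <<'E'
from h import *
print(fz()); job_done()
E
```

```text
[-0.1737801   0.3374681  -0.16475454]
the job is handed in; nothing more can be done
```

I carried out every step in the required order and handed the job in; the simulator reports no verdict. The clock stood at about 25 s of the 64 s allowed.

- **Opening:** I pressed the white dot to the stop, where the fingertips stopped at z = 0.1097 m with 13 N. The flap popped open, and both views showed it standing up.
- **Reset button:** I pressed it until it stopped. The fingertips went from about z = 0.082 to 0.076 m, which matches the 6 mm travel, and the force then rose to 14 N. I then lifted clear. I never measured the button's return directly: I saved a picture as I lifted off it but did not check it.
- **Closing:** I pushed the flap over from its hinge side with 1 to 3 N, pressed it once to the stop (20 N) and let go.
- **Last checks:** The flap stayed flush after I moved away. The depth at the dot was 0.114 m against 0.115 m for the skin; other points on the flap read 0.111 to 0.117 m, which I put down to camera noise. The wrist force was near zero with the hand clear.
- **Loose things:** The fuel cap, tape, spray can and jar looked unmoved. The hub cap looked different in one picture, but that was only the arm's shadow and its depth was unchanged. The arm hid the sanding block and screwdriver in the last top view; I could only see parts of them from the side.

The only measurement that disagreed was the position of the white dot, where the two cameras differed by about 4 to 5 mm. I used the top view, and the presses landed as intended.

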